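Put four mixed-up spare parts back on their own pads

TASK

The four power-supply parts on the repair bench stand on each other's grey pads: put each one upright on the pad of its own shape - toroid on the large round pad, transformer on the square one, finned heat sink on the long one, capacitor on the small round one - centred, with the transformer square to its pad and the heat sink lengthwise along its pad. Every pad is taken, so first set one part down on the empty black mat and let go of it, then use the mat as the free spot whenever you need it. Leave the solder spool, the screwdriver and the jar where they are.

Things in the scene. Friction and masses are not known exactly. Their poses are not given: they have to be found in the camera images.
- toroid: Toroidal transformer: a squat copper-coloured round drum, 60 mm diameter, 32 mm high (a low bolt head makes it 38 mm), about 0.4 kg; belongs on pad_round. It starts on a wrong pad. Origin: centre of its underside, z up.
- transformer: Mains transformer: 52 (x) by 48 (y) by 44 mm high. Dark steel core 34 mm wide, flat upright end faces at x = +-26 mm (grip across x); the bobbin bulges 7 mm from its sides in y. About 0.45 kg; belongs on pad_square, sides parallel to the pad's, any way round. It starts on a wrong pad. Origin: centre of its underside, z up.
- heatsink: Aluminium heat sink with six fins running lengthwise: 100 (x) by 34 (y) by 36 mm high, about 0.18 kg; grip it across y. Belongs on pad_long, its x along the pad's x, either way round. It starts on a wrong pad. Origin: centre of its underside, z up.
- capacitor: Black capacitor can standing upright: 36 mm diameter, 58 mm high (62 with the brass terminals on top), about 0.09 kg; belongs on pad_small. It starts on a wrong pad. Origin: centre of its underside, z up.
- pad_round: Large round grey pad, 100 mm diameter, 10 mm thick, fixed to the bench; its top is 10 mm above the bench. Origin: centre of its underside, on the bench. For the toroid.
- pad_square: Square grey pad, 84 by 84 mm (sides along its x and y), 10 mm thick, fixed to the bench; its top is 10 mm above the bench. Origin: centre of its underside, on the bench. For the transformer.
- pad_long: Long grey pad, 136 mm (x) by 62 mm (y), 10 mm thick, fixed to the bench; its top is 10 mm above the bench. Origin: centre of its underside, on the bench. For the heat sink.
- pad_small: Small round grey pad, 68 mm diameter, 10 mm thick, fixed to the bench; its top is 10 mm above the bench. Origin: centre of its underside, on the bench. For the capacitor; the part that stands on it at the start may overhang it.
- mat: Empty black rubber mat, 130 mm (x) by 110 mm (y), 4 mm thick, fixed to the bench: the free spot for parking a part. Origin: centre of its underside. The four pads and the mat share five places, at least 140 mm apart centre to centre, dealt afresh at each start.
- spool: Bystander: solder spool standing on end, 56 mm diameter, 40 mm high, to the far left. Origin: centre of its underside.
- screwdriver: Bystander: screwdriver lying to the far right, its length roughly along world y. Origin: underside of its middle.
- jar: Bystander: small amber jar, 48 mm diameter, 70 mm high, beyond the pads. Origin: centre of its underside.

How it is judged:
On the way:
1. one of the four parts is set down on the empty mat and let go (((contact force between toroid and mat above 0.1 N and contact force between toroid and the fingers below 0.05 N and linear speed of toroid below 0.02 m/s) or (contact force between transformer and mat above 0.1 N and contact force between transformer and the fingers below 0.05 N and linear speed of transformer below 0.02 m/s) or (contact force between heatsink and mat above 0.1 N and contact force between heatsink and the fingers below 0.05 N and linear speed of heatsink below 0.02 m/s) or (contact force between capacitor and mat above 0.1 N and contact force between capacitor and the fingers below 0.05 N and linear speed of capacitor below 0.02 m/s))), for 0.2 s.
At the end, for the whole second after the job is handed in: Each part upright (0.12 rad) on its own pad, underside 6 to 14 mm above the bench, centre within 12 mm of the pad's; heat sink within 0.22 rad of along its pad, transformer's sides within 0.25 rad of parallel to its pad's; all released and at rest (horizontal distance between toroid and pad_round below 0.012 m and z of toroid in the frame of pad_round between 0.006 and 0.014 m and angle between each of toroid, transformer, heatsink, capacitor's own z axis and vertical below 0.12 rad and linear speed of each of toroid, transformer, heatsink, capacitor below 0.02 m/s and angular speed of each of toroid, transformer, heatsink, capacitor below 0.2 rad/s and horizontal distance between transformer and pad_square below 0.012 m and z of transformer in the frame of pad_square between 0.006 and 0.014 m and horizontal distance between heatsink and pad_long below 0.012 m and z of heatsink in the frame of pad_long between 0.006 and 0.014 m and horizontal distance between capacitor and pad_small below 0.012 m and z of capacitor in the frame of pad_small between 0.006 and 0.014 m and angle between the x axis of heatsink and the x axis of pad_long, either way round below 0.22 rad and (angle between the x axis of transformer and the x axis of pad_square, either way round below 0.25 rad or angle between the x axis of transformer and the y axis of pad_square, either way round below 0.25 rad)); the robot touches nothing.
It fails at once if the spool is moved by more than 30 mm (distance of spool from where it was at the start of the episode above 0.03 m).
It fails at once if the screwdriver is moved by more than 30 mm (distance of screwdriver from where it was at the start of the episode above 0.03 m).
It fails at once if the jar is moved by more than 30 mm (distance of jar from where it was at the start of the episode above 0.03 m).
It also fails if it takes over 144 s, if anything falls off the work surface, if the arm or the gripper's body presses on something with over 40 N, if the wrist force passes 120 N, or if a joint passes its speed limit or range.

ROBOT

A 6-joint arm with a two-finger parallel gripper is mounted at the origin on the work surface. World frame = base frame: x ahead of the robot, y to its left, z up, the work surface at z = 0. Lengths are in m, angles in rad, forces in N, time in s.
With the tool pointing down it reaches from about 0.275 to 0.875 m from the base axis. Payload 12.5 kg.
Tool frame: the origin (TCP) lies on the mounting face of the last link; the fingertips stand 173 mm ahead of it and the grasp point (between the pads) lies 155 mm ahead of it (robot.tip_reach is the distance from the TCP to the fingertips, in m); z points along the fingers, y is the line along which they close (so a half turn about z gives the same grasp; the last joint's range is limited). The gripper opens to 85 mm and grips with 20 to 120 N. Pads are 22 mm wide; open, the fingers measure 114 mm over their backs; the gripper's body (76 mm by 85 mm) begins 54 mm behind the grasp point. The pads swing forward as they close: fully open they stand 13 mm farther back than shut.
Start: joints at [1.111, 0.351, 1.652, -0, 1.139, -0.085], TCP at [0.201, 0.512, 0.405] pointing down, gripper open.
Joint ranges: [-2.75, 2.75], [-0.79, 2.1], [0.01, 2.65], [-1.57, 4.71], [0.07, 3.14], [-2.87, 2.87]. Speed limits (rad/s): [2.22, 2.22, 2.79, 3.14, 3.14, 3.14].

INTERFACE

Orientations are given as a unit quaternion [x, y, z, w].
In Python, from workcell import robot gives the robot as it stands.
- The arm moves only by the tool jog_arm, never from a script. Its argument "steps" is text: rows parted by semicolons, each of 6 numbers parted by spaces: the shift along the tool's x, y, z as a fraction of full scale, then the turn, a rotation vector about the tool's x, y, z as a fraction of full scale. In form: dx dy dz rx ry rz; .... A call has 1 to 12 rows; each row shifts and turns the commanded pose from where the row before left it, along the tool's axes as they then stand; what a row does not reach is not made up. Full scale, the value 1, is 2.5 cm for a shift and 0.08 rad for a turn. A row lasts 1/12 s, in which the tool goes at most 41.7 mm and 7.16 degrees, less where a joint would pass 70% of its speed; a pose out of reach is approached as far as the arm can. A call with a number of a shift or a turn outside -1 to 1 is refused whole. A call with a gripper value outside its range is refused whole. "jaw" is the finger opening in mm, from 0 to 85.4, set as the call begins (left out, the last holds). The fingers move at their own pace and stop on an object; "newtons" is the grip in N (left out, the last holds). Time passes only in rows, so rows that do not move let the fingers close. It gives the time, the measured TCP pose, the force, the opening and the grip force at its end, in the units of the state.
- robot.sense(): the state, without advancing time (a new reading comes with each control period).
- robot.read_camera(name): name is "scene" or "top"; returns a dict with "image" (384x512x3 uint8, red, green, blue), "fx", "fy", "cx", "cy" (pixels), "pose" (4x4, takes a point from camera to world coordinates). Camera axes: x right, y down, z forward; pixel columns grow to the right and rows downward; lengths in m; the calibration is good to about 2 mm. A picture is of the moment at which its call begins. There is no depth.
- robot.job_done(): hands the job in; it is judged then, once.
The state is a dict: "t": time; "joint_positions": joint angles; "qd": joint speeds; "joint_efforts": joint torques, N m; "tcp_pos": TCP position; "tcp_rot": TCP orientation; "wrist_force": force on the tool from outside, world axes, zero at the start; "torque": the same for the moment, N m; "gripper_width": finger opening in m; "grasp_force": force on a finger pad.
Only numpy, scipy, OpenCV 4.12 (cv2) and the standard library are available. Lean on these libraries where they do the work, as an engineer would, in place of code of your own. Each camera call takes 0.05 s, during which the arm holds its last target. There are 200 camera calls.

## Working session

There is one attempt and no reset: what is moved stays moved. The work goes in short steps, Python scripts to look and compute and a tool call to move; the robot and the scene stay as the last step left them, time stands still between calls to the robot, and variables do not carry over. Pictures are saved under pics/ and viewed, at most 14 in all, crops included, and the job is handed in when it is done.

Besides the shell and the picture viewer there is one more tool, called by a JSON object that holds its "api" and its "payload", one argument or row to a line. jog_arm: Moves the arm, as the interface text tells. Its arguments: {"type":"object","properties":{"steps":{"type":"string"},"jaw":{"type":"number"},"newtons":{"type":"number"}},"required":["steps"]}

```bash
mkdir -p pics; ls
python3 - <<'E'
from workcell import robot
import cv2,numpy as np
for n in("top","scene"):
    c=robot.read_camera(n); cv2.imwrite(f"pics/{n}0.png",c["image"][:,:,::-1]); print(n,c["fx"],c["fy"],c["cx"],c["cy"]); print(np.round(c["pose"],4).tolist())
s=robot.sense();print(s)
E
```

```text
pics
top 367.5145133072586 367.5145133072586 259.15262962901033 190.25726414247802
[[-0.0111, -0.9978, 0.0647, 0.5468], [-0.9999, 0.0107, -0.007, -0.0135], [0.0063, -0.0648, -0.9979, 1.0457], [0.0, 0.0, 0.0, 1.0]]
scene 461.82867319499985 461.82867319499985 254.9703476245121 193.00011288581626
[[-0.4946, 0.5389, -0.6819, 1.3707], [0.8691, 0.3097, -0.3856, 0.4076], [0.0034, -0.7834, -0.6215, 0.7385], [0.0, 0.0, 0.0, 1.0]]
{'t': 0.1, 'joint_positions': array([ 1.11137761e+00,  3.51156076e-01,  1.65235754e+00,  2.07262665e-05,
        1.13907498e+00, -8.45876580e-02]), 'qd': array([ 0.00085294, -0.00199567,  0.00017786,  0.00037542,  0.00082615,
       -0.00019212]), 'joint_efforts': array([-3.36465009e-04, -5.06832218e+01, -2.91877645e+01, -8.35940136e-05,
        2.57434527e-03,  6.69920814e-05]), 'tcp_pos': array([0.20127943, 0.51172004, 0.40422753]), 'tcp_rot': array([ 1.86324550e-01,  9.82488124e-01, -4.77137439e-04, -1.42850540e-04]), 'wrist_force': array([-0.04896513,  0.10371782,  0.3300004 ]), 'torque': array([-0.02579108,  0.01439841,  0.03898066]), 'grasp_force': 0.0, 'gripper_width': 0.08554559096140063}
```

View pics/top0.png

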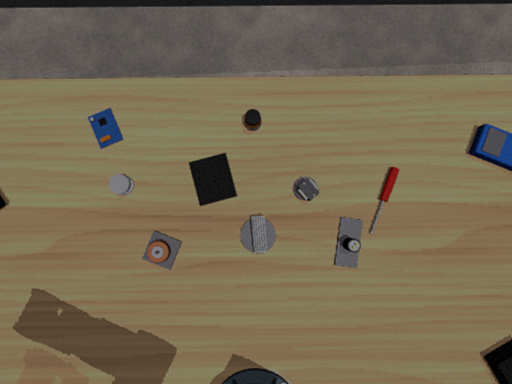

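View pics/scene0.png

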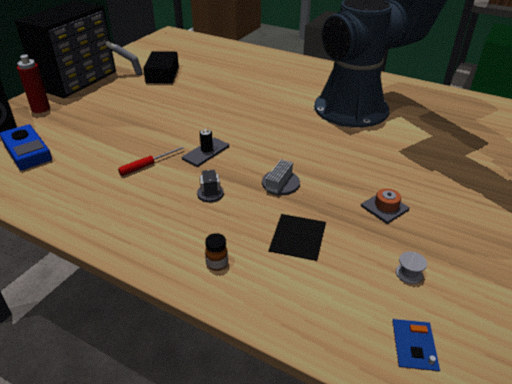

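The top view shows the toroid on the square pad (162,250), the heat sink on the round pad (258,234), the transformer on the small pad (306,188) and the capacitor on the long pad (348,243). The mat is at (213,179). The scene view agrees. Next I'll segment the colours and view enlarged crops.

```bash
cat > h.py <<'E'
from workcell import robot
import cv2,numpy as np
def cam(n):
    c=robot.read_camera(n); c["image"]=np.ascontiguousarray(c["image"]); return c
def ray(c,px):
    px=np.atleast_2d(np.float64(px)); P=np.array(c["pose"])
    d=np.c_[(px[:,0]-c["cx"])/c["fx"],(px[:,1]-c["cy"])/c["fy"],np.ones(len(px))]@P[:3,:3].T
    return P[:3,3],d
def onplane(c,px,z):
    o,d=ray(c,px); return o+d*((z-o[2])/d[:,2])[:,None]
def cross(c1,p1,c2,p2):
    o1,d1=ray(c1,p1);o2,d2=ray(c2,p2);d1,d2=d1[0],d2[0]
    k=np.linalg.lstsq(np.c_[d1,-d2],o2-o1,rcond=None)[0]
    a,b=o1+k[0]*d1,o2+k[1]*d2; return (a+b)/2,np.linalg.norm(a-b)
def blobs(c,box,smax=70,amin=60):
    x0,y0,x1,y1=box; hsv=cv2.cvtColor(c["image"],cv2.COLOR_RGB2HSV)
    m=np.zeros(hsv.shape[:2],np.uint8); h=hsv[y0:y1,x0:x1]
    m[y0:y1,x0:x1]=(h[...,1]<smax)*255
    cs,_=cv2.findContours(m,cv2.RETR_EXTERNAL,cv2.CHAIN_APPROX_NONE)
    return [k for k in cs if cv2.contourArea(k)>amin]
E
python3 - <<'E'
from h import *
t=cam("top");s=cam("scene")
for c,b,n,f in((t,(130,140,380,280),"top",3.2),(s,(170,115,430,265),"scene",3.07)):
    x0,y0,x1,y1=b
    cv2.imwrite(f"pics/{n}z.png",cv2.resize(c["image"][y0:y1,x0:x1,::-1],None,fx=f,fy=f,interpolation=cv2.INTER_CUBIC))
    for k in blobs(c,b):
        r=cv2.minAreaRect(k); print(n,np.round(r[0],1),np.round(r[1],1),round(r[2],1),cv2.contourArea(k),np.round(onplane(c,r[0],.01)[0],3))
hsv=cv2.cvtColor(t["image"],cv2.COLOR_RGB2HSV)
for n,p in dict(wood=(230,150),sq=(170,262),mat=(213,179),rnd=(246,240),hs=(260,230),small=(300,196),long=(350,260),tor=(150,252)).items(): print(n,hsv[p[1],p[0]])
E
```

```text
top [161.6 249.6] [30.5 30.8] 21.8 882.5 [0.451 0.253 0.01 ]
top [348.6 242.1] [23.5 48.8] 7.4 1050.0 [ 0.466 -0.27   0.01 ]
top [258. 235.] [36.8 35.4] 45.0 1003.5 [ 0.488 -0.016  0.01 ]
top [305.5 188. ] [24.7 23.3] 45.0 446.5 [ 0.619 -0.152  0.01 ]
top [212.4 178.6] [44.1 37.4] 76.0 1503.5 [0.648 0.111 0.01 ]
scene [216.5 260.5] [ 7. 21.] 90.0 78.5 [ 0.815 -0.001  0.01 ]
scene [412.5 257.5] [13. 27.] 90.0 284.5 [0.597 0.362 0.01 ]
scene [215.6 242.4] [16.1 16.3] 5.7 91.5 [ 0.77  -0.033  0.01 ]
scene [296.7 236.2] [49.2 38.6] 11.3 1544.0 [0.662 0.116 0.01 ]
scene [384.5 206.5] [41.9 25.8] 33.7 390.5 [0.459 0.257 0.01 ]
scene [389.  194.5] [ 7. 12.] 90.0 70.5 [0.408 0.253 0.01 ]
scene [209.5 185.5] [31. 25.] 90.0 575.5 [ 0.603 -0.162  0.01 ]
scene [282.5 179.5] [32.5 38.2] 45.0 870.0 [ 0.485 -0.01   0.01 ]
scene [204.5 150.3] [18.6 46.3] 57.5 498.0 [ 0.472 -0.268  0.01 ]
wood [ 25  77 132]
sq [120  14  89]
mat [ 20 109  21]
rnd [128  11  94]
hs [100   6 122]
small [135  10  50]
long [132  13  96]
tor [ 10 153 133]
```

View pics/topz.png

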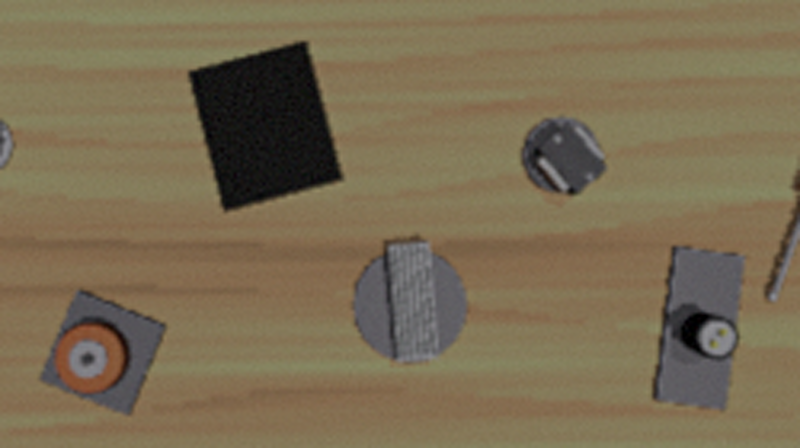

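View pics/scenez.png

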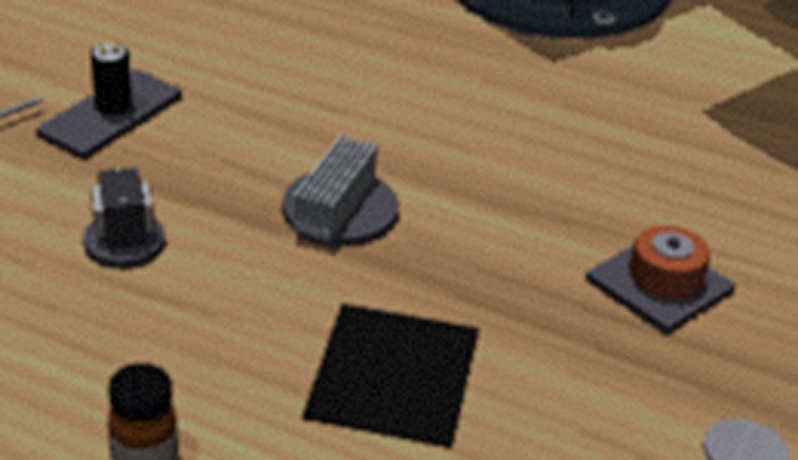

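The zoomed views show clear pad corners, toroid washer, capacitor top and heat sink corners. I'll triangulate those to get the heights, and cast rays for the planar poses.

Run:
```python
from h import *
from scipy.optimize import least_squares
t=cam("top");s=cam("scene")
T=lambda x,y:((x+.5)/3.2-.5+130,(y+.5)/3.2-.5+140)
S=lambda x,y:((x+.5)/3.07-.5+170,(y+.5)/3.07-.5+115)
for n,a,b in [("long f-",(744,256),(38,130)),("long f+",(675,246),(86,156)),("long n+",(655,399),(181,95)),("sqA",(80,291),(668,331)),("sqB",(41,379),(733,289)),("sqD",(165,324),(587,278)),
 ("toroid washer",(88,358),(673,244)),("cap top",(717,338),(110,51)),
 ("hs fl",(386,243),(295,195)),("hs fr",(426,241),(343,140)),("mat1",(190,72),(452,446)),("mat2",(307,43),(304,418)),("mat3",(342,180),(343,305)),("mat4",(226,210),(477,329))]:
    p,e=cross(t,T(*a),s,S(*b)); print(n,np.round(p*1e3,1),"gap",round(e*1e3,1))
def rect(k,z):
    r=cv2.minAreaRect(k); q=onplane(t,cv2.boxPoints(r),z)[:,:2]*1e3; return q.mean(0).round(1),[np.round(np.r_[np.hypot(*(q[i+1]-q[i])),np.degrees(np.arctan2(*(q[i+1]-q[i])[::-1]))],1).tolist() for i in(0,1)]
B=blobs(t,(130,140,380,280)); ctr=lambda k:cv2.minAreaRect(k)[0]
for k in B: print(np.round(ctr(k)),rect(k,.01))
def circ(pts,R):
    return least_squares(lambda p:np.hypot(*(pts-p).T)-R,pts.mean(0),loss="soft_l1",f_scale=1).x
k=min(B,key=lambda k:abs(ctr(k)[0]-258))[:,0]; px=k.astype(float)
m=(abs(px[:,0]-258)>13); w=onplane(t,px[m],.01)[:,:2]*1e3; print("round",circ(w,50-1.2).round(1),m.sum())
k=min(B,key=lambda k:abs(ctr(k)[0]-306))[:,0].astype(float)
m=(k[:,0]-k[:,1]<305.5-188-6); w1=onplane(t,k[m],.01)[:,:2]*1e3; print("small top",circ(w1,34-1.2).round(1),m.sum())
k=min(blobs(s,(170,115,430,265)),key=lambda k:abs(k[:,0,0].mean()-209)+abs(k[:,0,1].mean()-186))[:,0].astype(float)
m=(k[:,1]>192); w2=onplane(s,k[m],.003)[:,:2]*1e3; print("small scene",circ(w2,34-.8).round(1),m.sum())
# coloured tops
I=cv2.cvtColor(t["image"],cv2.COLOR_RGB2HSV)
m=((I[...,0]<18)&(I[...,1]>130)&(I[...,2]>60)).astype(np.uint8); m[:,:135]=0;m[:,185:]=0;m[:230]=0;m[270:]=0
c=max(cv2.findContours(m,0,1)[0],key=cv2.contourArea); print("toroid disc",cv2.minEnclosingCircle(c),onplane(t,cv2.minEnclosingCircle(c)[0],.036)[0].round(4))
def crop(c,x0,y0,x1,y1): return cv2.resize(c["image"][y0:y1,x0:x1,::-1],(400,300),interpolation=cv2.INTER_CUBIC)
cv2.imwrite("pics/quad.png",np.vstack([np.hstack([crop(t,286,173,326,203),crop(s,190,165,230,195)]),np.hstack([crop(t,230,209,290,254),crop(s,252,152,312,197)])]))
```

```text
long f- [ 526.9 -309.5    5.1] gap 3.8
long f+ [ 536.4 -249.2    2.7] gap 3.9
long n+ [ 402.9 -230.3   -0.5] gap 0.6
sqA [5.029e+02 2.774e+02 1.000e-01] gap 3.5
sqB [427.  309.2   0.7] gap 0.2
sqD [473.3 201.7   0.8] gap 2.5
toroid washer [448.5 258.   41.3] gap 1.9
cap top [ 461.2 -268.3   67.3] gap 1.7
hs fl [550.1  -8.9  56.3] gap 29.6
hs fr [536.6 -11.9 102.2] gap 37.2
mat1 [696.9 180.5  -1.1] gap 3.1
mat2 [722.5  75.5  -3.4] gap 2.3
mat3 [598.9  44.5  -1.3] gap 1.6
mat4 [573.2 148.   -0.7] gap 2.2
[162. 250.] (array([450.8, 253.4]), [[85.0, -22.4], [85.1, -113.1]])
[349. 242.] (array([ 465.9, -270. ]), [[136.3, -8.9], [66.3, -98.1]])
[258. 235.] (array([488.5, -16.2]), [[99.0, -45.7], [103.0, -135.6]])
[306. 188.] (array([ 619. , -151.9]), [[66.5, -45.7], [69.9, -136.0]])
[212. 178.] (array([649.8, 111.7]), [[106.5, -76.4], [129.8, -166.4]])
round [488.2 -15.3] 45
small top [ 619.8 -150.4] 26
small scene [ 620.5 -149.1] 35
toroid disc ((157.8345947265625, 251.35931396484375), 10.7977876663208) [0.4487 0.2567 0.036 ]
```

View pics/quad.png

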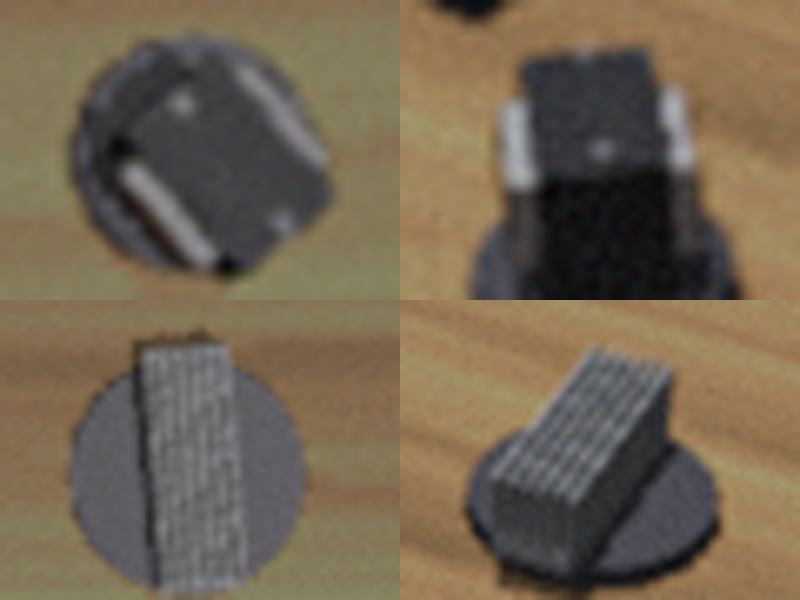

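The crop shows the transformer with bobbin strips and top dots at (183,103) and (285,220), and the heat sink's top corners at (142,345) to (243,590). Next come the final part poses and the move planner.

```bash
cat >> h.py <<'E'
def plan(x,y,z,psi=None,parts="txyz"):
    """rows of jog for: turn, horizontal shift, vertical shift to TCP x,y,z (mm), yaw psi of tool y (deg)"""
    s=robot.sense(); p=s["tcp_pos"]*1e3; q=s["tcp_rot"]; ps=np.degrees(2*np.arctan2(q[1],q[0]))-90
    print("t",round(s["t"],1),"tcp",p.round(1),"psi",round(ps%360,1),"tilt",q[2:].round(4),"w",round(s["gripper_width"]*1e3,1),"F",s["wrist_force"].round(1),"q6",s["joint_positions"][5].round(2))
    psi=ps if psi is None else psi
    d=(psi-ps+90)%180-90; u=-np.radians(d)/.08; print("turn units",round(u,2))
    a=np.radians(ps+d); dx,dy=x-p[0],y-p[1]
    v=np.array([-np.sin(a)*dx+np.cos(a)*dy,np.cos(a)*dx+np.sin(a)*dy])/25
    n=max(1,int(np.ceil(abs(v).max()))); b=(v/n).round(2); print("xy n",n,"base",b,"last",(v-b*(n-1)).round(2),"| total",v.round(2))
    print("z units",round((p[2]-z)/25,2))
E
python3 - <<'E'
from h import *
t=cam("top");s=cam("scene")
Q=lambda x,y:(286+(x+.5)/10-.5,173+(y+.5)/10-.5); QS=lambda x,y:(190+(x-400+.5)/10-.5,165+(y+.5)/10-.5)
A,ea=cross(t,Q(183,103),s,QS(583,52)); B,eb=cross(t,Q(285,220),s,QS(603,150)); d=A-B
print("trafo tri",((A+B)/2*1e3).round(1),ea,eb,np.degrees(np.arctan2(d[1],d[0])), "plane",onplane(t,[Q(234,161.5)],.055)*1e3, onplane(s,[QS(593,101)],.055)*1e3)
for z in(.054,):
  p=onplane(t,[Q(240,70),Q(325,165),Q(125,170),Q(210,262)],z)
  print([np.degrees(np.arctan2(*(p[i]-p[i+1])[[1,0]])).round(1) for i in(0,2)])
H=lambda x,y:(230+(x+.5)/6.667-.5,209+(y-300+.5)/6.667-.5); HS=lambda x,y:(252+(x-400+.5)/6.667-.5,152+(y-300+.5)/6.667-.5)
a=[(142,345),(228,345),(243,590),(160,592)]; b=[(575,500),(495,475),(595,348),(672,370)]
P=[];
for i in range(4):
    c,e=cross(t,H(*a[i]),s,HS(*b[i]));P.append(c);print("hs",(c*1e3).round(1),round(e*1e3,1))
P=np.array(P);print("hs c",P.mean(0)*1e3);d=P[0]+P[1]-P[2]-P[3];print(np.degrees(np.arctan2(d[1],d[0])),onplane(t,[H(*np.mean(a,0))],.046)*1e3,onplane(s,[HS(*np.mean(b,0))],.046)*1e3)
T=lambda x,y:((x+.5)/3.2-.5+130,(y+.5)/3.2-.5+140); S=lambda x,y:((x+.5)/3.07-.5+170,(y+.5)/3.07-.5+115)
print("cap",onplane(t,[T(717,338)],.069)*1e3,onplane(s,[S(110,51)],.069)*1e3)
print("tor",onplane(t,[T(88,358)],.042)*1e3,onplane(s,[S(673,244)],.042)*1e3)
plan(461,-268,330)
E
```

```text
trafo tri [ 613.  -155.    53.4] 0.005848899175991291 0.009381982478239929 42.2355301094605 plane [[ 613.81042171 -155.20541898   55.        ]] [[ 614.05808104 -153.26194805   55.        ]]
[np.float64(40.8), np.float64(41.9)]
hs [543.2   3.7  46. ] 2.2
hs [542.6 -31.1  44.4] 2.9
hs [444.  -37.3  42.1] 0.1
hs [443.6  -3.5  42.8] 0.3
hs c [493.35029626 -17.05845961  43.82987582]
3.8678640485489475 [[493.67495608 -17.63611514  46.        ]] [[497.21548898 -14.950859    46.        ]]
cap [[ 461.78331071 -268.59040394   69.        ]] [[ 463.27430784 -265.74384707   69.        ]]
tor [[448.87682354 256.94492955  42.        ]] [[448.71975574 258.96933828  42.        ]]
t 0.4 tcp [201.3 511.8 404.6] psi 68.5 tilt [-0.0001 -0.    ] w 85.1 F [-0.  -0.7  0.3] q6 -0.08
turn units -0.0
xy n 26 base [-0.81 -0.97] last [-0.84 -0.97] | total [-21.09 -25.22]
z units 2.98
```

{"api": "jog_arm", "payload": {
  "steps": "-0.81 -0.97 0.1 0 0 0;-0.81 -0.97 0.1 0 0 0;-0.81 -0.97 0.1 0 0 0;-0.81 -0.97 0.1 0 0 0;-0.81 -0.97 0.1 0 0 0;-0.81 -0.97 0.1 0 0 0;-0.81 -0.97 0.1 0 0 0;-0.81 -0.97 0.1 0 0 0;-0.81 -0.97 0.1 0 0 0;-0.81 -0.97 0.1 0 0 0;-0.81 -0.97 0.1 0 0 0;-0.81 -0.97 0.1 0 0 0",
  "jaw": 85,
  "newtons": 40
}}

```text
t: 1.4
tcp_pos: [0.321, 0.1506, 0.3748]
tcp_rot: [0.186, 0.983, 0.0, 0.0]
wrist_force: [-0.6, 0.9, 0.4]
gripper_width: 0.0849
grasp_force: 0.0
```

{"api": "jog_arm", "payload": {
  "steps": "-0.81 -0.97 0.1 0 0 0;-0.81 -0.97 0.1 0 0 0;-0.81 -0.97 0.1 0 0 0;-0.81 -0.97 0.1 0 0 0;-0.81 -0.97 0.1 0 0 0;-0.81 -0.97 0.1 0 0 0;-0.81 -0.97 0.1 0 0 0;-0.81 -0.97 0.1 0 0 0;-0.81 -0.97 0.1 0 0 0;-0.81 -0.97 0.1 0 0 0;-0.81 -0.97 0.1 0 0 0;-0.81 -0.97 0.1 0 0 0"
}}

```text
t: 2.4
tcp_pos: [0.4407, -0.2094, 0.3446]
tcp_rot: [0.186, 0.982, -0.0, 0.0]
wrist_force: [0.6, 0.3, 0.3]
gripper_width: 0.0849
grasp_force: 0.0
```

{"api": "jog_arm", "payload": {
  "steps": "-0.81 -0.97 0.1 0 0 0;-0.84 -0.97 0.1 0 0 0;0 0 0 0 0 0;0 0 0 0 0 0"
}}

```text
t: 2.73
tcp_pos: [0.4612, -0.269, 0.3392]
tcp_rot: [0.187, 0.982, 0.0, -0.0]
wrist_force: [-0.0, 0.6, 0.1]
gripper_width: 0.0852
grasp_force: 0.0
```

Run:
```python
from h import *
plan(462,-267.5,203)
```

```text
t 2.7 tcp [ 461.2 -269.   339.2] psi 68.4 tilt [ 0.0001 -0.0002] w 85.2 F [-0.   0.6  0.1] q6 -1.81
turn units -0.0
xy n 1 base [-0.01  0.07] last [-0.01  0.07] | total [-0.01  0.07]
z units 5.45
```

{"api": "jog_arm", "payload": {
  "steps": "0 0.07 0.9 0 0 0;0 0 0.9 0 0 0;0 0 0.9 0 0 0;0 0 0.9 0 0 0;0 0 0.9 0 0 0;0 0 0.6 0 0 0;0 0 0.35 0 0 0;0 0 0 0 0 0"
}}

```text
t: 3.4
tcp_pos: [0.4614, -0.2654, 0.2022]
tcp_rot: [0.186, 0.983, 0.001, -0.001]
wrist_force: [-0.3, 0.0, -0.2]
gripper_width: 0.0851
grasp_force: 0.0
```

{"api": "jog_arm", "payload": {
  "steps": "0 0 0 0 0 0;0 0 0 0 0 0;0 0 0 0 0 0;0 0 0 0 0 0;0 0 0 0 0 0;0 0 0 0 0 0;0 0 0 0 0 0;0 0 0 0 0 0;0 0 0 0 0 0;0 0 0 0 0 0;0 0 0 0 0 0",
  "jaw": 25
}}

```text
t: 4.32
tcp_pos: [0.462, -0.2664, 0.2044]
tcp_rot: [0.186, 0.982, -0.0, 0.001]
wrist_force: [-0.5, 1.5, 6.6]
gripper_width: 0.0351
grasp_force: 39.3
```

{"api": "jog_arm", "payload": {
  "steps": "0 0 -0.3 0 0 0;0 0 -0.6 0 0 0;0 0 -0.8 0 0 0;0 0 -0.8 0 0 0;0 0 -0.8 0 0 0;0 0 -0.8 0 0 0;0 0 0 0 0 0"
}}

```text
t: 4.9
tcp_pos: [0.4624, -0.2667, 0.31]
tcp_rot: [0.186, 0.982, -0.001, 0.003]
wrist_force: [-0.2, 0.2, -0.5]
gripper_width: 0.035
grasp_force: 39.9
```

Run:
```python
from h import *
plan(649.8,111.7,300)
t=cam("top");s=cam("scene"); cv2.imwrite("pics/cap1.png",np.hstack([t["image"][120:280,250:410,::-1],s["image"][80:240,130:290,::-1]]).repeat(2,0).repeat(2,1))
```

```text
t 4.9 tcp [ 462.4 -266.7  310. ] psi 68.5 tilt [-0.0012  0.0027] w 35.0 F [-0.2  0.2 -0.5] q6 -1.81
turn units -0.0
xy n 17 base [-0.08  0.99] last [-0.16  0.99] | total [-1.44 16.83]
z units 0.4
```

View pics/cap1.png

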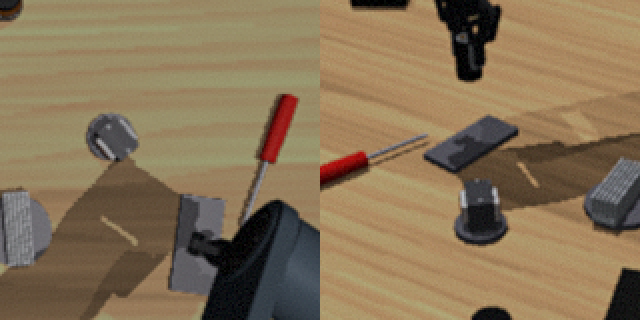

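The capacitor is held clear above the long pad (scene view, about (467,55)). Carrying it to the mat.

{"api": "jog_arm", "payload": {
  "steps": "-0.08 0.5 0 0 0 0;-0.08 0.99 0 0 0 0;-0.08 0.99 0 0 0 0;-0.08 0.99 0 0 0 0;-0.08 0.99 0 0 0 0;-0.08 0.99 0 0 0 0;-0.08 0.99 0 0 0 0;-0.08 0.99 0 0 0 0;-0.08 0.99 0 0 0 0;-0.08 0.99 0 0 0 0;-0.08 0.99 0 0 0 0;-0.08 0.99 0 0 0 0"
}}

```text
t: 6.0
tcp_pos: [0.5885, -0.0081, 0.3045]
tcp_rot: [0.186, 0.983, -0.0, -0.001]
wrist_force: [0.3, 0.4, -0.5]
gripper_width: 0.0351
grasp_force: 40.0
```

{"api": "jog_arm", "payload": {
  "steps": "-0.08 0.99 0 0 0 0;-0.08 0.99 0 0 0 0;-0.08 0.99 0 0 0 0;-0.08 0.99 0 0 0 0;-0.08 0.99 0 0 0 0;-0.16 0.5 0 0 0 0;0 0 0.8 0 0 0;0 0 0.8 0 0 0;0 0 0.8 0 0 0;0 0 0.8 0 0 0;0 0 0.6 0 0 0;0 0 0 0 0 0"
}}

```text
t: 7.0
tcp_pos: [0.6499, 0.112, 0.2066]
tcp_rot: [0.186, 0.983, -0.001, -0.003]
wrist_force: [0.4, -0.2, -1.1]
gripper_width: 0.0351
grasp_force: 40.0
```

Run:
```python
from h import *
plan(649.8,111.7,199)
```

```text
t 7.0 tcp [649.9 112.  206.6] psi 68.5 tilt [-0.0009 -0.0032] w 35.1 F [ 0.4 -0.2 -1.1] q6 -1.1
turn units -0.0
xy n 1 base [ 0.   -0.01] last [ 0.   -0.01] | total [ 0.   -0.01]
z units 0.3
```

{"api": "jog_arm", "payload": {
  "steps": "0 0 0.16 0 0 0;0 0 0.12 0 0 0;0 0 0 0 0 0;0 0 0 0 0 0"
}}

```text
t: 7.33
tcp_pos: [0.6515, 0.1116, 0.2047]
tcp_rot: [0.186, 0.982, 0.0, 0.001]
wrist_force: [-0.2, 0.1, -0.6]
gripper_width: 0.0354
grasp_force: 40.0
```

{"api": "jog_arm", "payload": {
  "steps": "0 0 0.03 0 0 0;0 0 0 0 0 0;0 0 0 0 0 0"
}}

```text
t: 7.58
tcp_pos: [0.6513, 0.1116, 0.2036]
tcp_rot: [0.186, 0.982, 0.0, 0.0]
wrist_force: [0.0, -0.5, -0.1]
gripper_width: 0.0349
grasp_force: 40.0
```

{"api": "jog_arm", "payload": {
  "steps": "0 0 0.1 0 0 0;0 0 0.08 0 0 0;0 0 0 0 0 0;0 0 0 0 0 0"
}}

```text
t: 7.92
tcp_pos: [0.6513, 0.1116, 0.1985]
tcp_rot: [0.186, 0.982, -0.0, -0.0]
wrist_force: [-0.1, 0.2, -0.4]
gripper_width: 0.0352
grasp_force: 40.2
```

{"api": "jog_arm", "payload": {
  "steps": "0 0 0.04 0 0 0;0 0 0 0 0 0;0 0 0 0 0 0"
}}

```text
t: 8.17
tcp_pos: [0.6513, 0.1116, 0.1985]
tcp_rot: [0.186, 0.983, -0.0, -0.0]
wrist_force: [-4.1, -0.1, 7.8]
gripper_width: 0.0351
grasp_force: 40.9
```

{"api": "jog_arm", "payload": {
  "steps": "0 0 0.04 0 0 0;0 0 0 0 0 0;0 0 0 0 0 0"
}}

```text
t: 8.42
tcp_pos: [0.6513, 0.1116, 0.1984]
tcp_rot: [0.186, 0.983, -0.0, 0.0]
wrist_force: [-7.7, -1.2, 17.0]
gripper_width: 0.0352
grasp_force: 41.8
```

Contact was felt at 198.5 mm. Easing off, releasing and lifting.

{"api": "jog_arm", "payload": {
  "steps": "0 0 -0.06 0 0 0;0 0 0 0 0 0;0 0 0 0 0 0"
}}

```text
t: 8.67
tcp_pos: [0.6514, 0.1116, 0.1985]
tcp_rot: [0.186, 0.982, 0.0, 0.0]
wrist_force: [-1.9, -0.9, 6.1]
gripper_width: 0.0349
grasp_force: 40.6
```

{"api": "jog_arm", "payload": {
  "steps": "0 0 0 0 0 0;0 0 0 0 0 0;0 0 0 0 0 0;0 0 0 0 0 0;0 0 0 0 0 0;0 0 0 0 0 0;0 0 0 0 0 0;0 0 0 0 0 0;0 0 0 0 0 0",
  "jaw": 85
}}

```text
t: 9.42
tcp_pos: [0.6513, 0.1115, 0.1982]
tcp_rot: [0.186, 0.982, 0.0, 0.0]
wrist_force: [0.2, -0.6, -1.2]
gripper_width: 0.0854
grasp_force: 0.0
```

{"api": "jog_arm", "payload": {
  "steps": "0 0 -0.4 0 0 0;0 0 -0.8 0 0 0;0 0 -1 0 0 0;0 0 -1 0 0 0;0 0 -1 0 0 0;0 0 -0.5 0 0 -0.9;0 0 0 0 0 -0.9;0 0 0 0 0 -0.9;0 0 0 0 0 -0.9;0 0 0 0 0 -0.9;0 0 0 0 0 -0.9;0 0 0 0 0 0"
}}

```text
t: 10.42
tcp_pos: [0.6512, 0.1115, 0.3165]
tcp_rot: [-0.03, 1.0, 0.0, 0.0]
wrist_force: [-0.7, -0.0, 0.1]
gripper_width: 0.0855
grasp_force: 0.0
```

Run:
```python
from h import *
plan(493.5,-17,187,93.9)
```

```text
t 10.4 tcp [651.2 111.5 316.5] psi 93.5 tilt [0.     0.0003] w 85.5 F [-0.7 -0.   0.1] q6 -1.53
turn units -0.1
xy n 7 base [ 0.95 -0.67] last [ 0.94 -0.68] | total [ 6.64 -4.7 ]
z units 5.18
```

{"api": "jog_arm", "payload": {
  "steps": "0.95 -0.67 0 0 0 -0.1;0.95 -0.67 0 0 0 0;0.95 -0.67 0 0 0 0;0.95 -0.67 0 0 0 0;0.95 -0.67 0 0 0 0;0.95 -0.67 0 0 0 0;0.94 -0.68 0 0 0 0;0 0 0.5 0 0 0;0 0 0.8 0 0 0;0 0 0 0 0 0;0 0 0 0 0 0"
}}

```text
t: 11.33
tcp_pos: [0.4931, -0.0163, 0.2833]
tcp_rot: [-0.032, 0.999, 0.0, -0.001]
wrist_force: [0.9, -0.1, 0.4]
gripper_width: 0.0852
grasp_force: 0.0
```

Run:
```python
from h import *
plan(493.5,-17,188,93.9)
```

```text
t 11.3 tcp [493.1 -16.3 283.3] psi 93.6 tilt [ 0.0001 -0.0006] w 85.2 F [ 0.9 -0.1  0.4] q6 -1.76
turn units -0.06
xy n 1 base [-0.01 -0.03] last [-0.01 -0.03] | total [-0.01 -0.03]
z units 3.81
```

{"api": "jog_arm", "payload": {
  "steps": "0 0 0.8 0 0 0;0 0 0.8 0 0 0;0 0 0.8 0 0 0;0 0 0.8 0 0 0;0 0 0.4 0 0 0;0 0 0.2 0 0 0;0 0 0 0 0 0;0 0 0 0 0 0"
}}

```text
t: 12.0
tcp_pos: [0.4936, -0.0163, 0.1891]
tcp_rot: [-0.033, 0.999, -0.0, 0.001]
wrist_force: [0.2, -0.1, -0.0]
gripper_width: 0.0851
grasp_force: 0.0
```

{"api": "jog_arm", "payload": {
  "steps": "0 0 0 0 0 0;0 0 0 0 0 0;0 0 0 0 0 0;0 0 0 0 0 0;0 0 0 0 0 0;0 0 0 0 0 0;0 0 0 0 0 0;0 0 0 0 0 0;0 0 0 0 0 0;0 0 0 0 0 0;0 0 0 0 0 0",
  "jaw": 23
}}

```text
t: 12.92
tcp_pos: [0.4933, -0.0164, 0.1887]
tcp_rot: [-0.033, 0.999, -0.0, 0.0]
wrist_force: [-1.6, 0.2, 5.4]
gripper_width: 0.0335
grasp_force: 40.7
```

{"api": "jog_arm", "payload": {
  "steps": "0 0 -0.3 0 0 0;0 0 -0.6 0 0 0;0 0 -0.8 0 0 0;0 0 -0.8 0 0 0;0 0 -0.8 0 0 0;0 0 -0.5 0 0 0;0 0 0 0 0 0;0 0 0 0 0 0"
}}

```text
t: 13.58
tcp_pos: [0.493, -0.0163, 0.2835]
tcp_rot: [-0.033, 0.999, -0.0, 0.0]
wrist_force: [-0.0, -0.9, -2.5]
gripper_width: 0.0336
grasp_force: 40.1
```

Run:
```python
from h import *
plan(466,-270,188,81.5)
```

```text
t 13.6 tcp [493.  -16.3 283.5] psi 93.7 tilt [-0.0001  0.0005] w 33.6 F [-0.  -0.9 -2.5] q6 -1.76
turn units 2.67
xy n 11 base [-0.04 -0.93] last [-0.03 -0.9 ] | total [ -0.43 -10.2 ]
z units 3.82
```

{"api": "jog_arm", "payload": {
  "steps": "0 0 0 0 0 0.9;0 0 0 0 0 0.9;0 0 0 0 0 0.87;-0.04 -0.93 0 0 0 0;-0.04 -0.93 0 0 0 0;-0.04 -0.93 0 0 0 0;-0.04 -0.93 0 0 0 0;-0.04 -0.93 0 0 0 0;-0.04 -0.93 0 0 0 0;-0.04 -0.93 0 0 0 0;-0.04 -0.93 0 0 0 0;-0.04 -0.93 0 0 0 0"
}}

```text
t: 14.58
tcp_pos: [0.4705, -0.2256, 0.2818]
tcp_rot: [0.074, 0.997, 0.001, -0.001]
wrist_force: [0.5, -0.2, -2.2]
gripper_width: 0.0339
grasp_force: 40.3
```

{"api": "jog_arm", "payload": {
  "steps": "-0.04 -0.93 0 0 0 0;-0.03 -0.9 0 0 0 0;0 0 0.6 0 0 0;0 0 0.8 0 0 0;0 0 0.8 0 0 0;0 0 0.6 0 0 0;0 0 0.3 0 0 0;0 0 0 0 0 0;0 0 0 0 0 0"
}}

```text
t: 15.33
tcp_pos: [0.466, -0.27, 0.2053]
tcp_rot: [0.074, 0.997, 0.0, -0.001]
wrist_force: [0.0, -0.5, -1.5]
gripper_width: 0.0337
grasp_force: 40.4
```

Run:
```python
from h import *
plan(466,-270,189,81.5)
```

```text
t 15.3 tcp [ 466.  -270.   205.3] psi 81.5 tilt [ 0.0003 -0.0005] w 33.7 F [ 0.  -0.5 -1.5] q6 -2.03
turn units -0.0
xy n 1 base [0. 0.] last [0. 0.] | total [0. 0.]
z units 0.65
```

{"api": "jog_arm", "payload": {
  "steps": "0 0 0.3 0 0 0;0 0 0.2 0 0 0;0 0 0.1 0 0 0;0 0 0.05 0 0 0;0 0 0 0 0 0;0 0 0 0 0 0"
}}

```text
t: 15.83
tcp_pos: [0.4661, -0.2701, 0.1896]
tcp_rot: [0.074, 0.997, -0.0, 0.0]
wrist_force: [0.7, 0.4, -2.4]
gripper_width: 0.0338
grasp_force: 40.4
```

{"api": "jog_arm", "payload": {
  "steps": "0 0 0.02 0 0 0;0 0 0 0 0 0;0 0 0 0 0 0"
}}

```text
t: 16.08
tcp_pos: [0.4661, -0.2701, 0.1891]
tcp_rot: [0.074, 0.997, -0.0, 0.0]
wrist_force: [0.6, -0.5, -3.0]
gripper_width: 0.0333
grasp_force: 40.4
```

{"api": "jog_arm", "payload": {
  "steps": "0 0 0.03 0 0 0;0 0 0 0 0 0;0 0 0 0 0 0"
}}

```text
t: 16.33
tcp_pos: [0.4661, -0.2702, 0.1887]
tcp_rot: [0.074, 0.997, -0.0, 0.0]
wrist_force: [-2.1, 1.0, 5.9]
gripper_width: 0.0337
grasp_force: 41.2
```

{"api": "jog_arm", "payload": {
  "steps": "0 0 0 0 0 0;0 0 0 0 0 0;0 0 0 0 0 0;0 0 0 0 0 0;0 0 0 0 0 0;0 0 0 0 0 0;0 0 0 0 0 0",
  "jaw": 58
}}

```text
t: 16.92
tcp_pos: [0.4661, -0.2701, 0.1882]
tcp_rot: [0.074, 0.997, 0.0, -0.0]
wrist_force: [-0.1, 0.4, -0.6]
gripper_width: 0.0577
grasp_force: 0.0
```

{"api": "jog_arm", "payload": {
  "steps": "0 0 -0.4 0 0 0;0 0 -0.8 0 0 0;0 0 -1 0 0 0;0 0 -1 0 0 0;0 0 -1 0 0 0;0 0 -0.5 0 0 0;0 0 0 0 0 0;0 0 0 0 0 0"
}}

```text
t: 17.58
tcp_pos: [0.466, -0.2701, 0.3064]
tcp_rot: [0.074, 0.997, -0.0, 0.001]
wrist_force: [0.0, 0.6, -1.6]
gripper_width: 0.058
grasp_force: 0.0
```

Run:
```python
from h import *
plan(448.8,257.5,300,67.5)
```

```text
t 17.6 tcp [ 466.  -270.1  306.4] psi 81.5 tilt [-0.0004  0.0006] w 58.0 F [ 0.   0.6 -1.6] q6 -2.03
turn units 3.05
xy n 20 base [0.44 0.96] last [0.35 0.99] | total [ 8.71 19.23]
z units 0.26
```

{"api": "jog_arm", "payload": {
  "steps": "0.18 0.99 0 0 0 0;0.18 0.99 0 0 0 0;0.18 0.99 0 0 0 0;0.18 0.99 0 0 0 0;0.18 0.99 0 0 0 0;0.18 0.99 0 0 0 0;0.18 0.99 0 0 0 0;0.18 0.99 0 0 0 0;0.18 0.99 0 0 0 0;0.18 0.99 0 0 0 0;0.18 0.99 0 0 0 0;0.18 0.99 0 0 0 0",
  "jaw": 85.4
}}

```text
t: 18.58
tcp_pos: [0.456, 0.0328, 0.3047]
tcp_rot: [0.074, 0.997, -0.0, -0.001]
wrist_force: [0.4, -0.6, -0.6]
gripper_width: 0.085
grasp_force: 0.0
```

{"api": "jog_arm", "payload": {
  "steps": "0.18 0.99 0 0 0 0;0.18 0.99 0 0 0 0;0.18 0.99 0 0 0 0;0.18 0.99 0 0 0 0;0.18 0.99 0 0 0 0;0.18 0.99 0 0 0 0;0.18 0.99 0 0 0 0;0.18 0.99 0 0 0 0;0.2 0.97 0 0 0 0;0 0 0 0 0 0;0 0 0 0 0 0;0 0 0 0 0 0"
}}

```text
t: 19.58
tcp_pos: [0.4486, 0.257, 0.3048]
tcp_rot: [0.074, 0.997, -0.001, -0.001]
wrist_force: [-0.2, 0.1, 0.2]
gripper_width: 0.0854
grasp_force: 0.0
```

Run:
```python
from h import *
plan(448.8,257.5,188)
t=cam("top");s=cam("scene")
cv2.imwrite("pics/hs1.png",np.hstack([t["image"][150:290,290:410,::-1],s["image"][100:240,150:290,::-1]]).repeat(3,0).repeat(3,1))
```

```text
t 19.6 tcp [448.6 257.  304.8] psi 81.5 tilt [-0.0005 -0.0008] w 85.4 F [-0.2  0.1  0.2] q6 -0.99
turn units -0.0
xy n 1 base [-0.    0.02] last [-0.    0.02] | total [-0.    0.02]
z units 4.67
```

View pics/hs1.png

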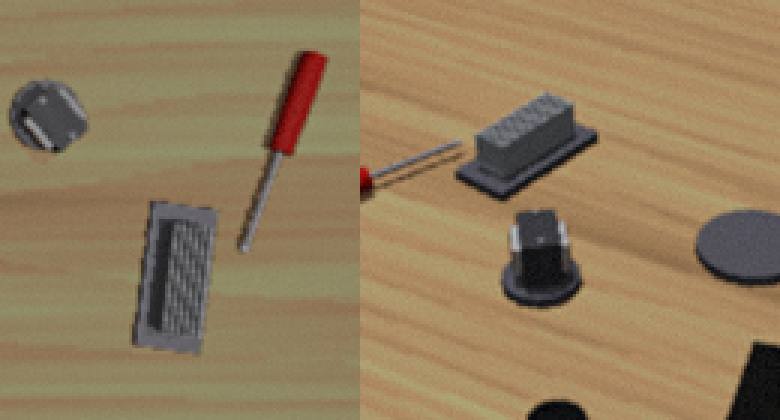

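The heat sink sits lengthwise on the long pad: top view about (178,277) in the crop, with the pad at (175,277). Now the toroid, and I'll re-measure the bare round pad at the same time.

{"api": "jog_arm", "payload": {
  "steps": "0 0.02 0.8 0 0 0;0 0 0.8 0 0 0;0 0 0.8 0 0 0;0 0 0.8 0 0 0;0 0 0.7 0 0 0;0 0 0.5 0 0 0;0 0 0.27 0 0 0;0 0 0 0 0 0;0 0 0 0 0 0"
}}

```text
t: 20.43
tcp_pos: [0.4492, 0.2576, 0.1892]
tcp_rot: [0.074, 0.997, -0.0, -0.0]
wrist_force: [-1.1, 1.7, 0.6]
gripper_width: 0.0853
grasp_force: 0.0
```

{"api": "jog_arm", "payload": {
  "steps": "0 0 0 0 0 0;0 0 0 0 0 0;0 0 0 0 0 0;0 0 0 0 0 0;0 0 0 0 0 0;0 0 0 0 0 0;0 0 0 0 0 0;0 0 0 0 0 0;0 0 0 0 0 0",
  "jaw": 48,
  "newtons": 50
}}

```text
t: 21.18
tcp_pos: [0.4492, 0.258, 0.1901]
tcp_rot: [0.074, 0.997, 0.0, 0.001]
wrist_force: [-2.4, -1.9, 9.1]
gripper_width: 0.0577
grasp_force: 52.8
```

{"api": "jog_arm", "payload": {
  "steps": "0 0 -0.3 0 0 0;0 0 -0.6 0 0 0;0 0 -0.8 0 0 0;0 0 -0.8 0 0 0;0 0 -0.8 0 0 0;0 0 -0.5 0 0 0;0 0 0 0 0 0;0 0 0 0 0 0"
}}

```text
t: 21.85
tcp_pos: [0.4488, 0.2579, 0.2843]
tcp_rot: [0.074, 0.997, 0.0, 0.0]
wrist_force: [-0.3, -0.0, -4.7]
gripper_width: 0.0577
grasp_force: 56.4
```

Run:
```python
from h import *
t=cam("top")
for k in blobs(t,(130,140,380,280)):
    r=cv2.minAreaRect(k); q=onplane(t,cv2.boxPoints(r),.01)*1e3; print(q.mean(0).round(1),np.linalg.norm(q[1]-q[0]).round(1),np.linalg.norm(q[1]-q[2]).round(1), onplane(t,cv2.minEnclosingCircle(k)[0],.01)*1e3)
plan(488.3,-15.8,300)
```

```text
[431.6 321.3  10. ] 43.2 133.0 [[432.60838318 314.57359454  10.        ]]
[446.6 254.6  10. ] 94.1 84.5 [[450.81036475 252.57334555  10.        ]]
[ 466.3 -269.1   10. ] 136.6 64.5 [[ 465.86190549 -269.31043733   10.        ]]
[488.5 -14.8  10. ] 98.4 100.3 [[488.50674138 -15.28038963  10.        ]]
[ 619.  -151.9   10. ] 66.5 69.9 [[ 617.65784569 -153.88144137   10.        ]]
[648.6 111.4  10. ] 106.0 126.0 [[647.14954532 110.51197248  10.        ]]
t 21.9 tcp [448.6 257.8 283.5] psi 81.5 tilt [-0.0002 -0.0003] w 57.9 F [ 0.6 -0.8 -5.1] q6 -0.99
turn units -0.0
xy n 11 base [-0.29 -0.96] last [-0.29 -0.99] | total [ -3.19 -10.59]
z units -0.66
```

{"api": "jog_arm", "payload": {
  "steps": "-0.29 -0.6 0 0 0 0;-0.29 -0.96 0 0 0 0;-0.29 -0.96 0 0 0 0;-0.29 -0.96 0 0 0 0;-0.29 -0.96 0 0 0 0;-0.29 -0.96 0 0 0 0;-0.29 -0.96 0 0 0 0;-0.29 -0.96 0 0 0 0;-0.29 -0.96 0 0 0 0;-0.29 -0.96 0 0 0 0;-0.29 -0.96 0 0 0 0;0 -0.36 0 0 0 0"
}}

```text
t: 22.9
tcp_pos: [0.489, -0.0173, 0.2829]
tcp_rot: [0.075, 0.997, -0.0, -0.001]
wrist_force: [0.3, 0.0, -4.5]
gripper_width: 0.0578
grasp_force: 56.3
```

{"api": "jog_arm", "payload": {
  "steps": "0 0 0.5 0 0 0;0 0 0.8 0 0 0;0 0 0.8 0 0 0;0 0 0.7 0 0 0;0 0 0.4 0 0 0;0 0 0.2 0 0 0;0 0 0 0 0 0;0 0 0 0 0 0"
}}

```text
t: 23.57
tcp_pos: [0.4889, -0.0148, 0.1992]
tcp_rot: [0.074, 0.997, 0.0, 0.0]
wrist_force: [0.6, -0.4, -4.4]
gripper_width: 0.0576
grasp_force: 56.2
```

Run:
```python
from h import *
plan(488.4,-15.2,190)
```

```text
t 23.6 tcp [488.9 -14.8 199.2] psi 81.5 tilt [0. 0.] w 57.6 F [ 0.6 -0.4 -4.4] q6 -1.55
turn units -0.0
xy n 1 base [ 0.02 -0.02] last [ 0.02 -0.02] | total [ 0.02 -0.02]
z units 0.37
```

{"api": "jog_arm", "payload": {
  "steps": "0.02 -0.02 0.2 0 0 0;0 0 0.12 0 0 0;0 0 0.05 0 0 0;0 0 0 0 0 0;0 0 0 0 0 0"
}}

```text
t: 23.98
tcp_pos: [0.4883, -0.0154, 0.1902]
tcp_rot: [0.074, 0.997, -0.0, 0.0]
wrist_force: [-3.0, -0.9, 4.2]
gripper_width: 0.0579
grasp_force: 57.2
```

{"api": "jog_arm", "payload": {
  "steps": "0 0 0.03 0 0 0;0 0 0 0 0 0;0 0 0 0 0 0"
}}

```text
t: 24.23
tcp_pos: [0.4883, -0.0153, 0.1901]
tcp_rot: [0.074, 0.997, -0.0, 0.0]
wrist_force: [-7.5, -0.1, 18.6]
gripper_width: 0.058
grasp_force: 58.7
```

{"api": "jog_arm", "payload": {
  "steps": "0 0 -0.03 0 0 0;0 0 0 0 0 0"
}}

```text
t: 24.4
tcp_pos: [0.4883, -0.0154, 0.1901]
tcp_rot: [0.074, 0.997, -0.0, 0.0]
wrist_force: [-3.2, -0.8, 7.2]
gripper_width: 0.058
grasp_force: 57.7
```

{"api": "jog_arm", "payload": {
  "steps": "0 0 0 0 0 0;0 0 0 0 0 0;0 0 0 0 0 0;0 0 0 0 0 0;0 0 0 0 0 0;0 0 0 0 0 0;0 0 0 0 0 0",
  "jaw": 85.4
}}

```text
t: 24.98
tcp_pos: [0.4882, -0.0153, 0.1897]
tcp_rot: [0.074, 0.997, -0.0, 0.0]
wrist_force: [0.8, -0.5, 0.4]
gripper_width: 0.0854
grasp_force: 0.0
```

{"api": "jog_arm", "payload": {
  "steps": "0 0 -0.4 0 0 0;0 0 -0.8 0 0 0;0 0 -1 0 0 0;0 0 -1 0 0 0.97;0 0 -1 0 0 0.97;0 0 0 0 0 0.97;0 0 0 0 0 0.97;0 0 0 0 0 0.97;0 0 0 0 0 0.97;0 0 0 0 0 0.97;0 0 0 0 0 0.97;0 0 0 0 0 0.97"
}}

```text
t: 25.98
tcp_pos: [0.4881, -0.0153, 0.2954]
tcp_rot: [0.413, 0.911, 0.0, 0.0]
wrist_force: [0.1, 0.0, 0.9]
gripper_width: 0.0851
grasp_force: 0.0
```

Run:
```python
from h import *
plan(613.8,-154.5,190,41.5)
```

```text
t 26.0 tcp [488.1 -15.3 295.4] psi 41.3 tilt [0.0001 0.0002] w 85.1 F [0.1 0.  0.9] q6 -0.85
turn units -0.05
xy n 8 base [-0.94  0.01] last [-0.92  0.01] | total [-7.5   0.08]
z units 4.22
```

{"api": "jog_arm", "payload": {
  "steps": "-0.94 0.01 0 0 0 0;-0.94 0.01 0 0 0 0;-0.94 0.01 0 0 0 0;-0.94 0.01 0 0 0 0;-0.94 0.01 0 0 0 0;-0.94 0.01 0 0 0 0;-0.94 0.01 0 0 0 0;-0.92 0.01 0 0 0 0;0 0 0.5 0 0 0;0 0 0 0 0 0;0 0 0 0 0 0"
}}

```text
t: 26.9
tcp_pos: [0.6133, -0.1541, 0.2818]
tcp_rot: [0.411, 0.912, -0.0, -0.001]
wrist_force: [1.0, -0.1, 1.0]
gripper_width: 0.0853
grasp_force: 0.0
```

Run:
```python
from h import *
plan(613.8,-154.5,192,41.5)
```

```text
t 26.9 tcp [ 613.3 -154.1  281.8] psi 41.5 tilt [-0.0001 -0.001 ] w 85.3 F [ 1.  -0.1  1. ] q6 -1.04
turn units -0.0
xy n 1 base [-0.03  0.  ] last [-0.03  0.  ] | total [-0.03  0.  ]
z units 3.59
```

{"api": "jog_arm", "payload": {
  "steps": "-0.03 0 0.8 0 0 0;0 0 0.8 0 0 0;0 0 0.8 0 0 0;0 0 0.6 0 0 0;0 0 0.4 0 0 0;0 0 0.2 0 0 0;0 0 0 0 0 0;0 0 0 0 0 0"
}}

```text
t: 27.57
tcp_pos: [0.6146, -0.1549, 0.193]
tcp_rot: [0.411, 0.912, 0.0, 0.0]
wrist_force: [1.0, -0.5, -0.9]
gripper_width: 0.0856
grasp_force: 0.0
```

{"api": "jog_arm", "payload": {
  "steps": "0 0 0 0 0 0;0 0 0 0 0 0;0 0 0 0 0 0;0 0 0 0 0 0;0 0 0 0 0 0;0 0 0 0 0 0;0 0 0 0 0 0;0 0 0 0 0 0;0 0 0 0 0 0",
  "jaw": 41,
  "newtons": 50
}}

```text
t: 28.32
tcp_pos: [0.6146, -0.1552, 0.1932]
tcp_rot: [0.411, 0.912, 0.0, 0.001]
wrist_force: [-1.4, 0.7, 5.7]
gripper_width: 0.0517
grasp_force: 52.1
```

{"api": "jog_arm", "payload": {
  "steps": "0 0 -0.3 0 0 0;0 0 -0.6 0 0 0;0 0 -0.8 0 0 0;0 0 -0.8 0 0 0;0 0 -0.8 0 0 0;0 0 -0.8 0 0 0;0 0 0 0 0 0;0 0 0 0 0 0"
}}

```text
t: 28.98
tcp_pos: [0.6143, -0.155, 0.295]
tcp_rot: [0.411, 0.912, 0.0, 0.001]
wrist_force: [-0.2, -0.4, -6.5]
gripper_width: 0.0515
grasp_force: 53.6
```

Run:
```python
from h import *
t=cam("top");s=cam("scene")
for k in blobs(t,(130,140,380,280)):
    r=cv2.minAreaRect(k); q=onplane(t,cv2.boxPoints(r),.01)*1e3; print(q.mean(0).round(1),np.linalg.norm(q[1]-q[0]).round(1),np.linalg.norm(q[1]-q[2]).round(1), onplane(t,cv2.minEnclosingCircle(k)[0],.01)*1e3,np.degrees(np.arctan2(*(q[1]-q[0])[[1,0]])))
plan(451,253.3,300,67.2)
cv2.imwrite("pics/tr1.png",np.hstack([t["image"][130:290,130:330,::-1],s["image"][80:240,180:330,::-1]]).repeat(2,0).repeat(2,1))
```

```text
[450.8 253.5  10. ] 85.1 85.1 [[450.81036475 252.57334555  10.        ]] -22.164388810411225
[489.9 -14.8  10. ] 98.4 97.6 [[488.67030025 -15.64928212  10.        ]] -90.64051474260195
[652.5 112.3  10. ] 106.0 134.5 [[647.64882266 111.89991047  10.        ]] -75.79534232748827
[ 541.  -229.7   10. ] 399.4 254.6 [[ 535.36579406 -206.70058134   10.        ]] -10.211236224030685
t 29.1 tcp [ 613.9 -154.9  293.1] psi 41.5 tilt [-0.0001 -0.0012] w 51.8 F [-0.5 -0.3 -6.5] q6 -1.04
turn units -5.61
xy n 13 base [0.95 0.96] last [0.94 1.01] | total [12.34 12.53]
z units -0.27
```

View pics/tr1.png

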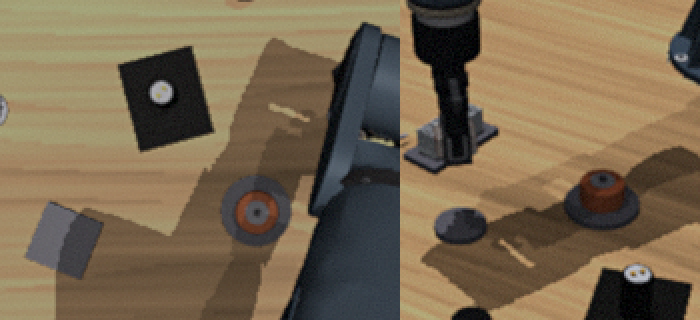

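The transformer is held. The toroid is centred on the round pad and the capacitor stands on the mat. Moving on to the square pad.

{"api": "jog_arm", "payload": {
  "steps": "0 0 0 0 0 -0.94;0 0 0 0 0 -0.94;0 0 0 0 0 -0.94;0 0 0 0 0 -0.94;0 0 0 0 0 -0.94;0 0 0 0 0 -0.91;0.45 0.46 0 0 0 0;0.95 0.96 0 0 0 0;0.95 0.96 0 0 0 0;0.95 0.96 0 0 0 0;0.95 0.96 0 0 0 0;0.95 0.96 0 0 0 0"
}}

```text
t: 30.08
tcp_pos: [0.5443, 0.0179, 0.2932]
tcp_rot: [0.198, 0.98, -0.0, -0.001]
wrist_force: [1.6, 0.5, -5.6]
gripper_width: 0.0514
grasp_force: 53.5
```

{"api": "jog_arm", "payload": {
  "steps": "0.95 0.96 0 0 0 0;0.95 0.96 0 0 0 0;0.95 0.96 0 0 0 0;0.95 0.96 0 0 0 0;0.95 0.96 0 0 0 0;0.95 0.96 0 0 0 0;0.94 1 0 0 0 0;0.5 0.5 0 0 0 0;0 0 0.5 0 0 0;0 0 0.8 0 0 0;0 0 0.8 0 0 0;0 0 0.8 0 0 0"
}}

```text
t: 31.08
tcp_pos: [0.4507, 0.253, 0.2202]
tcp_rot: [0.197, 0.98, -0.001, -0.001]
wrist_force: [0.8, -0.6, -5.2]
gripper_width: 0.0519
grasp_force: 53.7
```

{"api": "jog_arm", "payload": {
  "steps": "0 0 0.5 0 0 0;0 0 0.2 0 0 0;0 0 0 0 0 0;0 0 0 0 0 0"
}}

```text
t: 31.42
tcp_pos: [0.4513, 0.253, 0.2045]
tcp_rot: [0.198, 0.98, -0.0, -0.0]
wrist_force: [0.5, 0.1, -4.5]
gripper_width: 0.0514
grasp_force: 53.5
```

Run:
```python
from h import *
plan(450.9,253.4,194,67.5)
```

```text
t 31.4 tcp [451.3 253.  204.5] psi 67.2 tilt [-0.0002 -0.0003] w 51.4 F [ 0.5  0.1 -4.5] q6 -0.75
turn units -0.07
xy n 1 base [0.02 0.01] last [0.02 0.01] | total [0.02 0.01]
z units 0.42
```

{"api": "jog_arm", "payload": {
  "steps": "0.02 0 0.25 0 0 0;0 0 0.13 0 0 0;0 0 0.06 0 0 0;0 0 0 0 0 0;0 0 0 0 0 0"
}}

```text
t: 31.83
tcp_pos: [0.4509, 0.2533, 0.1938]
tcp_rot: [0.198, 0.98, 0.0, 0.0]
wrist_force: [-0.0, -0.1, -5.3]
gripper_width: 0.0516
grasp_force: 53.7
```

{"api": "jog_arm", "payload": {
  "steps": "0 0 0.02 0 0 0;0 0 0 0 0 0;0 0 0 0 0 0"
}}

```text
t: 32.08
tcp_pos: [0.4509, 0.2533, 0.1933]
tcp_rot: [0.198, 0.98, 0.0, 0.0]
wrist_force: [0.8, -0.2, -5.0]
gripper_width: 0.0517
grasp_force: 53.7
```

{"api": "jog_arm", "payload": {
  "steps": "0 0 0.03 0 0 0;0 0 0 0 0 0;0 0 0 0 0 0"
}}

```text
t: 32.33
tcp_pos: [0.451, 0.2533, 0.1932]
tcp_rot: [0.198, 0.98, 0.0, 0.0]
wrist_force: [-3.5, -2.0, 7.3]
gripper_width: 0.0513
grasp_force: 54.9
```

{"api": "jog_arm", "payload": {
  "steps": "0 0 0 0 0 0;0 0 0 0 0 0;0 0 0 0 0 0;0 0 0 0 0 0;0 0 0 0 0 0;0 0 0 0 0 0;0 0 0 0 0 0",
  "jaw": 85.4
}}

```text
t: 32.92
tcp_pos: [0.4509, 0.2533, 0.1924]
tcp_rot: [0.198, 0.98, 0.0, 0.0]
wrist_force: [0.1, 0.6, 0.1]
gripper_width: 0.0858
grasp_force: 0.0
```

{"api": "jog_arm", "payload": {
  "steps": "0 0 -0.4 0 0 0;0 0 -0.8 0 0 0;0 0 -1 0 0 0;0 0 -1 0 0 0;0 0 -1 0 0 0;0 0 -0.8 0 0 0;0 0 0 0 0 0;0 0 0 0 0 0"
}}

```text
t: 33.58
tcp_pos: [0.4509, 0.2533, 0.3188]
tcp_rot: [0.198, 0.98, 0.001, 0.001]
wrist_force: [0.4, -0.3, -0.0]
gripper_width: 0.0852
grasp_force: 0.0
```

Run:
```python
from h import *
# capacitor top in top view: bright blob on black mat
t=cam("top"); g=cv2.cvtColor(t["image"],cv2.COLOR_RGB2GRAY)[165:195,200:227]
m=(g>90).astype(np.uint8); n,l,st,ce=cv2.connectedComponentsWithStats(m); i=[j for j in range(1,n) if st[j,4]>15 and 8<ce[j][0]<20 and 5<ce[j][1]<22]
for j in i: print(st[j],ce[j],onplane(t,ce[j]+[200,165],.064)*1e3)
for k in blobs(t,(275,160,330,215)):
    c,R=cv2.minEnclosingCircle(k); r=cv2.minAreaRect(k); print("small",onplane(t,[c,r[0]],.01)*1e3,r[1])
plan(651.2,111.5,198)
```

```text
[ 5  6 11 11 95] [10.09473684 10.71578947] [[650.93364575 110.68778514  64.        ]]
small [[ 619.13648083 -150.80855113   10.        ]
 [ 619.23529648 -151.07415048   10.        ]] (24.149534225463867, 23.702320098876953)
t 33.6 tcp [450.7 253.1 317.7] psi 67.2 tilt [0.0001 0.0002] w 85.2 F [-0.4  0.4 -0.6] q6 -0.75
turn units -0.0
xy n 10 base [-0.96 -0.21] last [-0.95 -0.22] | total [-9.59 -2.11]
z units 4.79
```

{"api": "jog_arm", "payload": {
  "steps": "-0.96 -0.21 0 0 0 0;-0.96 -0.21 0 0 0 0;-0.96 -0.21 0 0 0 0;-0.96 -0.21 0 0 0 0;-0.96 -0.21 0 0 0 0;-0.96 -0.21 0 0 0 0;-0.96 -0.21 0 0 0 0;-0.96 -0.21 0 0 0 0;-0.96 -0.21 0 0 0 0;-0.95 -0.22 0 0 0 0;0 0 0 0 0 0;0 0 0 0 0 0"
}}

```text
t: 34.63
tcp_pos: [0.6517, 0.1109, 0.3157]
tcp_rot: [0.198, 0.98, -0.0, -0.001]
wrist_force: [0.0, -0.1, 0.0]
gripper_width: 0.0854
grasp_force: 0.0
```

Run:
```python
from h import *
plan(651.1,111.3,198)
t=cam("top")
cv2.imwrite("pics/tr2.png",cv2.resize(t["image"][215:290,120:220,::-1],None,fx=6,fy=6,interpolation=cv2.INTER_CUBIC))
```

```text
t 34.6 tcp [651.7 110.9 315.7] psi 67.1 tilt [-0.0004 -0.0012] w 85.4 F [ 0.  -0.1  0. ] q6 -1.07
turn units -0.0
xy n 1 base [0.03 0.01] last [0.03 0.01] | total [0.03 0.01]
z units 4.71
```

View pics/tr2.png

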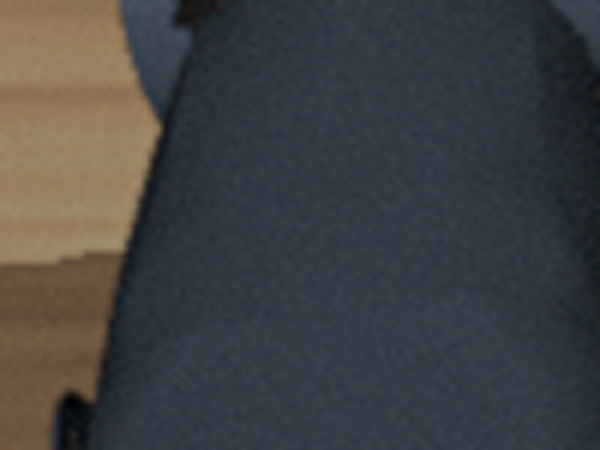

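The arm hides the square pad in that view, so I'll check it at the end. Grasping the capacitor again.

{"api": "jog_arm", "payload": {
  "steps": "0 0 0.8 0 0 0;0 0 0.8 0 0 0;0 0 0.8 0 0 0;0 0 0.8 0 0 0;0 0 0.7 0 0 0;0 0 0.5 0 0 0;0 0 0.3 0 0 0;0 0 0 0 0 0;0 0 0 0 0 0",
  "newtons": 40
}}

```text
t: 35.43
tcp_pos: [0.6514, 0.1119, 0.2003]
tcp_rot: [0.198, 0.98, 0.0, 0.0]
wrist_force: [0.6, 0.2, 0.4]
gripper_width: 0.0851
grasp_force: 0.0
```

{"api": "jog_arm", "payload": {
  "steps": "0 0 0 0 0 0;0 0 0 0 0 0;0 0 0 0 0 0;0 0 0 0 0 0;0 0 0 0 0 0;0 0 0 0 0 0;0 0 0 0 0 0;0 0 0 0 0 0;0 0 0 0 0 0;0 0 0 0 0 0;0 0 0 0 0 0",
  "jaw": 25
}}

```text
t: 36.35
tcp_pos: [0.6516, 0.1117, 0.2006]
tcp_rot: [0.198, 0.98, 0.0, 0.0]
wrist_force: [-1.3, -0.9, 6.0]
gripper_width: 0.0353
grasp_force: 39.7
```

{"api": "jog_arm", "payload": {
  "steps": "0 0 -0.3 0 0 0;0 0 -0.6 0 0 0;0 0 -0.8 0 0 0;0 0 -0.8 0 0 0;0 0 -0.8 0 0 0;0 0 -0.8 0 0 0;0 0 0 0 0 0;0 0 0 0 0 0"
}}

```text
t: 37.02
tcp_pos: [0.6515, 0.1117, 0.3041]
tcp_rot: [0.198, 0.98, 0.0, 0.001]
wrist_force: [-0.6, -0.3, -1.2]
gripper_width: 0.0352
grasp_force: 39.9
```

Run:
```python
from h import *
plan(619.5,-150.3,204)
```

```text
t 37.0 tcp [651.5 111.7 304.1] psi 67.2 tilt [0.0004 0.0012] w 35.2 F [-0.6 -0.3 -1.2] q6 -1.07
turn units -0.0
xy n 11 base [-0.26 -0.92] last [-0.28 -0.96] | total [ -2.88 -10.16]
z units 4.0
```

{"api": "jog_arm", "payload": {
  "steps": "-0.26 -0.5 0 0 0 0;-0.26 -0.92 0 0 0 0;-0.26 -0.92 0 0 0 0;-0.26 -0.92 0 0 0 0;-0.26 -0.92 0 0 0 0;-0.26 -0.92 0 0 0 0;-0.26 -0.92 0 0 0 0;-0.26 -0.92 0 0 0 0;-0.26 -0.92 0 0 0 0;-0.26 -0.92 0 0 0 0;-0.28 -0.96 0 0 0 0;0 -0.42 0 0 0 0"
}}

```text
t: 38.02
tcp_pos: [0.6186, -0.1536, 0.3012]
tcp_rot: [0.199, 0.98, -0.0, -0.001]
wrist_force: [1.0, 0.4, -0.6]
gripper_width: 0.0351
grasp_force: 40.0
```

{"api": "jog_arm", "payload": {
  "steps": "0 0 0.5 0 0 0;0 0 0.8 0 0 0;0 0 0.8 0 0 0;0 0 0.8 0 0 0;0 0 0.4 0 0 0;0 0 0.3 0 0 0;0 0 0 0 0 0;0 0 0 0 0 0"
}}

```text
t: 38.68
tcp_pos: [0.6195, -0.1501, 0.2125]
tcp_rot: [0.198, 0.98, 0.0, -0.0]
wrist_force: [0.8, -0.2, -0.8]
gripper_width: 0.0346
grasp_force: 40.0
```

Run:
```python
from h import *
plan(619.5,-150.3,207)
```

```text
t 38.7 tcp [ 619.5 -150.1  212.5] psi 67.2 tilt [ 0. -0.] w 34.6 F [ 0.8 -0.2 -0.8] q6 -1.48
turn units -0.0
xy n 1 base [-0.   -0.01] last [-0.   -0.01] | total [-0.   -0.01]
z units 0.22
```

{"api": "jog_arm", "payload": {
  "steps": "0 0 0.12 0 0 0;0 0 0.08 0 0 0;0 0 0 0 0 0;0 0 0 0 0 0"
}}

```text
t: 39.02
tcp_pos: [0.6194, -0.1504, 0.2078]
tcp_rot: [0.198, 0.98, -0.0, 0.0]
wrist_force: [-0.0, -0.5, -1.4]
gripper_width: 0.0352
grasp_force: 40.0
```

{"api": "jog_arm", "payload": {
  "steps": "0 0 0.03 0 0 0;0 0 0 0 0 0;0 0 0 0 0 0"
}}

```text
t: 39.27
tcp_pos: [0.6194, -0.1504, 0.2068]
tcp_rot: [0.198, 0.98, 0.0, 0.0]
wrist_force: [-0.3, -0.9, -0.7]
gripper_width: 0.0352
grasp_force: 40.0
```

{"api": "jog_arm", "payload": {
  "steps": "0 0 0.03 0 0 0;0 0 0 0 0 0;0 0 0 0 0 0"
}}

```text
t: 39.52
tcp_pos: [0.6195, -0.1504, 0.2066]
tcp_rot: [0.198, 0.98, -0.0, 0.0]
wrist_force: [-3.2, 0.7, 4.9]
gripper_width: 0.0352
grasp_force: 40.6
```

{"api": "jog_arm", "payload": {
  "steps": "0 0 0.01 0 0 0;0 0 0 0 0 0;0 0 0 0 0 0"
}}

```text
t: 39.77
tcp_pos: [0.6195, -0.1504, 0.2066]
tcp_rot: [0.198, 0.98, -0.0, 0.0]
wrist_force: [-2.9, -0.3, 8.0]
gripper_width: 0.035
grasp_force: 40.6
```

{"api": "jog_arm", "payload": {
  "steps": "0 0 -0.02 0 0 0;0 0 0 0 0 0;0 0 0 0 0 0;0 0 0 0 0 0;0 0 0 0 0 0;0 0 0 0 0 0;0 0 0 0 0 0;0 0 0 0 0 0;0 0 0 0 0 0",
  "jaw": 85.4
}}

```text
t: 40.52
tcp_pos: [0.6194, -0.1504, 0.2062]
tcp_rot: [0.198, 0.98, 0.0, -0.0]
wrist_force: [-0.0, -0.4, -0.6]
gripper_width: 0.0854
grasp_force: 0.0
```

{"api": "jog_arm", "payload": {
  "steps": "0 0 -0.4 0 0 0;0 0 -0.8 0 0 0;0 0 -1 0 0 0;0 0 -1 0 0 0;0 0 -1 0 0 0;0 0 -1 0 0 0;0 0 -1 0 0 0;0 0 -0.8 0 0 0;0 0 0 0 0 0"
}}

```text
t: 41.27
tcp_pos: [0.6198, -0.1505, 0.3867]
tcp_rot: [0.198, 0.98, -0.0, 0.004]
wrist_force: [0.8, 0.1, 0.9]
gripper_width: 0.0856
grasp_force: 0.0
```

{"api": "jog_arm", "payload": {
  "steps": "0.9 0.27 0 0 0 0;0.9 0.27 0 0 0 0;0.9 0.27 0 0 0 0;0.9 0.27 0 0 0 0;0.9 0.27 0 0 0 0;0.9 0.27 0 0 0 0;0.9 0.27 0 0 0 0;0.9 0.27 0 0 0 0;0.9 0.27 0 0 0 0;0.9 0.27 0 0 0 0;0.9 0.27 0 0 0 0;0 0 0 0 0 0"
}}

```text
t: 42.27
tcp_pos: [0.4174, 0.0157, 0.3811]
tcp_rot: [0.197, 0.98, 0.0, -0.001]
wrist_force: [0.6, 0.9, 0.2]
gripper_width: 0.0856
grasp_force: 0.0
```

{"api": "jog_arm", "payload": {
  "steps": "0.9 0.27 0 0 0 0;0.9 0.27 0 0 0 0;0.9 0.27 0 0 0 0;0 0 0 0 0 0;0 0 0 0 0 0"
}}

```text
t: 42.68
tcp_pos: [0.3654, 0.0591, 0.3815]
tcp_rot: [0.197, 0.98, 0.0, 0.0]
wrist_force: [0.7, -0.3, 0.3]
gripper_width: 0.0855
grasp_force: 0.0
```

Run:
```python
from h import *
t=cam("top");s=cam("scene")
cv2.imwrite("pics/end_t.png",cv2.resize(t["image"][140:290,130:380,::-1],None,fx=3.2,fy=3.2,interpolation=cv2.INTER_CUBIC))
cv2.imwrite("pics/end_s.png",cv2.resize(s["image"][115:265,170:430,::-1],None,fx=3.07,fy=3.07,interpolation=cv2.INTER_CUBIC))
```

```text
(no output)
```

View pics/end_t.png

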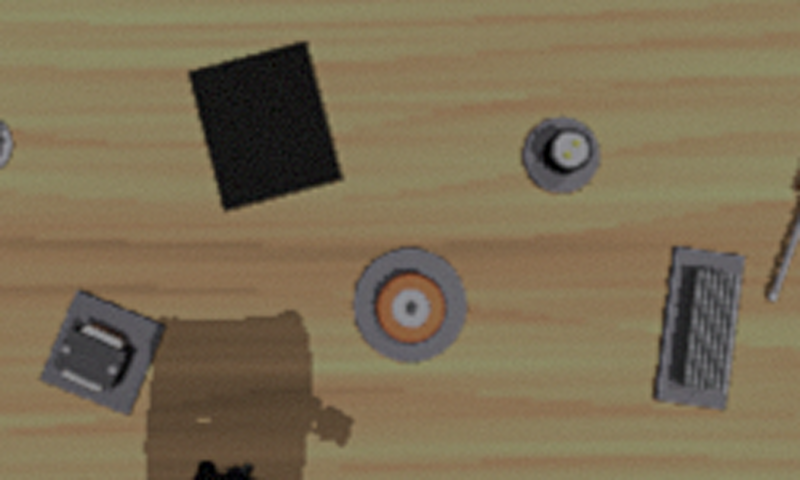

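View pics/end_s.png

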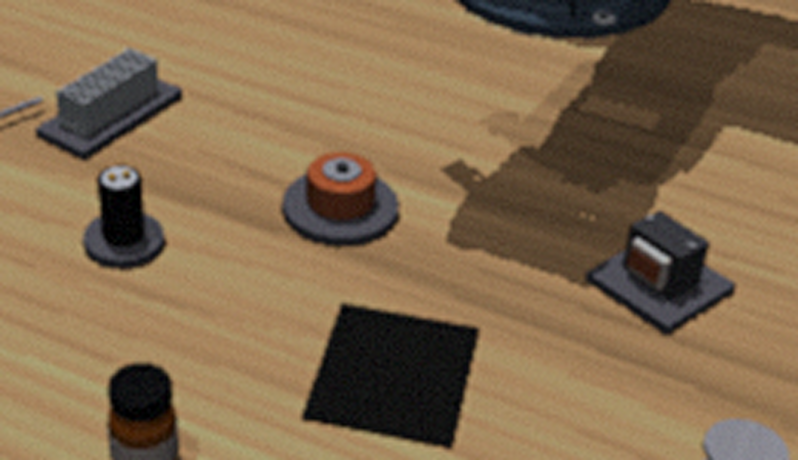

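All four parts stand upright on their own pads in both views. I'll check the centring from these pixels: transformer dots (66,350) and (111,369), capacitor top (570,149), toroid washer (411,308).

Run:
```python
from h import *
t=cam("top");s=cam("scene")
T=lambda x,y:((x+.5)/3.2-.5+130,(y+.5)/3.2-.5+140); S=lambda x,y:((x+.5)/3.07-.5+170,(y+.5)/3.07-.5+115)
for n,a,b,z,g in[("trafo",(88.5,359.5),(671,230.5),.055,(450.9,253.4)),("cap",(570,149),(119,178),.069,(619.4,-150.4)),("tor",(411,308),(343,168),.043,(488.4,-15.2)),("hs",(714,327),(108,79),.046,(466,-269.8))]:
    p,e=cross(t,T(*a),s,S(*b)); print(n,g,(onplane(t,[T(*a)],z)*1e3).round(1),(onplane(s,[S(*b)],z)*1e3).round(1),"tri",(p*1e3).round(1))
print(robot.sense()["t"])
```

```text
trafo (450.9, 253.4) [[448.9 253.   55. ]] [[450.  255.3  55. ]] tri [448.4 254.3  53.4]
cap (619.4, -150.4) [[ 619.5 -150.2   69. ]] [[ 623.1 -147.4   69. ]] tri [ 619.6 -150.4   65.8]
tor (488.4, -15.2) [[487.8 -16.3  43. ]] [[487.9 -13.3  43. ]] tri [487.1 -15.1  41.9]
hs (466, -269.8) [[ 469.  -272.3   46. ]] [[ 474.1 -262.3   46. ]] tri [ 467.1 -271.2   40. ]
42.8833
```

All are within about 4 mm, so I'm handing in.

```bash
python3 -c "
from workcell import robot
print(robot.job_done())"
```

```text
the job is handed in; nothing more can be done
None
```

The job is handed in at about 43 s of the 144 s allowed: all four parts stand upright on their own pads, centred to within about 4 mm by my camera measurements, though the hand-in returned no verdict.

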